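# Return the screw-top jars to their colour-matched stands

### The job

Put away the three screw-top jars that stand on the open front part of the bench: set each one down in the round stand whose dish has the colour of its lid (green, white or black), standing flat on the floor inside the rim. Keep the jars upright all the way, and leave everything else on the bench where it is: the white cup, the blue cap, the tape roll and the nozzle among the jars, and what stands at the back (also the black and the white jar near the hot plate).

Things in the scene. Friction and masses are not known exactly. Their poses are not given: they have to be found in the camera images.
- green_jar: Closed upright screw-top jar, 46 mm in diameter, 45 mm tall, white body with a bright green lid (a small paper label lies flat on the lid). Origin: centre of its underside, z up along its axis; body 44 mm wide up to 32 mm, lid 46 mm wide from there to the top: grasp across the lid. About 0.03 to 0.13 kg. It stands on the open front part of the table; similar small things at the back, beside and behind the hot plate, are fixed room clutter.
- white_jar: Closed upright screw-top jar, 40 mm in diameter, 45 mm tall, all white with a closed ribbed white lid (a small paper label lies flat on the lid). Origin: centre of its underside, z up along its axis; body 38 mm wide up to 32 mm, lid 40 mm wide from there to the top: grasp across the lid. About 0.03 to 0.13 kg. It stands on the open front part of the table; similar small things at the back, beside and behind the hot plate, are fixed room clutter.
- black_jar: Closed upright screw-top jar, 44 mm in diameter, 41 mm tall, all black with a black lid (a small paper label lies flat on the lid). Origin: centre of its underside, z up along its axis; body 42 mm wide up to 28 mm, lid 44 mm wide from there to the top: grasp across the lid. About 0.03 to 0.13 kg. It stands on the open front part of the table; similar small things at the back, beside and behind the hot plate, are fixed room clutter.
- green_stand: Round low stand with a green dish on a brown wooden foot plate, fixed to the table. Foot plate 86 mm in diameter, 3 mm thick. Dish: flat inner floor 5 mm above the table, inner diameter about 62 mm, outer 76 mm, rim top 11 mm above the table. Origin: centre of its underside, z up.
- white_stand: Round low stand with a white dish on a brown wooden foot plate, fixed to the table. Foot plate 86 mm in diameter, 3 mm thick. Dish: flat inner floor 5 mm above the table, inner diameter about 62 mm, outer 76 mm, rim top 11 mm above the table. Origin: centre of its underside, z up.
- black_stand: Round low stand with a black dish on a brown wooden foot plate, fixed to the table. Foot plate 86 mm in diameter, 3 mm thick. Dish: flat inner floor 5 mm above the table, inner diameter about 62 mm, outer 76 mm, rim top 11 mm above the table. Origin: centre of its underside, z up.
- white_cup: Small open white plastic cup, 39 mm in diameter, 44 mm tall, empty. To be left alone. Origin: centre of its underside.
- blue_cap: Open blue plastic cap, 36 mm in diameter, 16 mm tall. To be left alone. Origin: centre of its underside.
- tape_roll: Roll of orange tape lying flat, 56 mm in diameter, 12 mm tall. To be left alone. Origin: centre of its underside.
- nozzle: Light grey metal hot-air nozzle standing on its wide end, spout up, 26x30 mm, 42 mm tall. To be left alone. Origin: centre of its underside.
Things that resemble listed ones, but are neither listed nor needed, are in the scene too. What is shaped like the black_jar but yellow is not meant.

How it is judged:
At the end, for the whole second after the job is handed in: Each jar stands in the stand of its lid's colour: axis within 13.5 mm of the stand's centre, underside 2 to 8 mm above the stand's (the dish floor is at 5 mm), upright within 0.08 rad, slower than 10 mm/s. The cup, the cap, the roll and the nozzle are within 20 mm of where they began (horizontal distance between green_jar and green_stand below 0.0135 m and z of green_jar in the frame of green_stand between 0.002 and 0.008 m and angle between each of green_jar, white_jar, black_jar's own z axis and vertical below 0.08 rad and linear speed of each of green_jar, white_jar, black_jar below 0.01 m/s and horizontal distance between white_jar and white_stand below 0.0135 m and z of white_jar in the frame of white_stand between 0.002 and 0.008 m and horizontal distance between black_jar and black_stand below 0.0135 m and z of black_jar in the frame of black_stand between 0.002 and 0.008 m and distance of each of white_cup, blue_cap, tape_roll, nozzle from where it was at the start of the episode below 0.02 m); the robot touches nothing.
It fails at once if the cup, the cap, the tape roll or the nozzle is moved more than 20 mm (distance of any of white_cup, blue_cap, tape_roll, nozzle from where it was at the start of the episode above 0.02 m).
It fails at once if a jar is tipped by more than 0.6 rad (angle between any of green_jar, white_jar, black_jar's own z axis and vertical above 0.6 rad).
It also fails if it takes over 75 s, if anything falls off the work surface, if the arm or the gripper's body presses on something with over 40 N, if the wrist force passes 120 N, or if a joint passes its speed limit or range.

### The arm

A 7-joint arm with a two-finger parallel gripper is mounted at the origin on a cart in front of the work surface, level with it; the furniture and walls round the work are solid. World frame = base frame: x ahead of the robot, y to its left, z up, the work surface at z = 0. Lengths are in m, angles in rad, forces in N, time in s.
With the tool pointing down it reaches from about 0.4 to 0.9 m from the base axis. Payload 5.5 kg.
Tool frame: the origin (TCP) lies midway between the tips of the shut fingers; the grasp point (between the pads) lies r.hold_point_z behind it (r.hold_point_z is the distance from the TCP to the grasp point, in m); z points along the fingers, y is the line along which they close (so a half turn about z gives the same grasp; the last joint's range is limited). The gripper opens to 92 mm and grips with 3 to 60 N. Pads are 19 mm wide; open, the fingers measure 130 mm over their backs; the gripper's body (75 mm by 190 mm) begins 47 mm behind the grasp point.
Start: joints at [-1.05, 0.501, -0.427, 1.55, 0.221, 1.138, -0.21], TCP at [0.166, 0.629, 0.227] pointing down, gripper open.
Joint ranges: [-2.88, 2.88], [-0.31, 2.03], [-1.54, 1.56], [0.2, 2.42], [-1.41, 4.55], [0.19, 2.02], [-2.57, 2.57]. Speed limits (rad/s): [2.57, 2.57, 3.14, 3.14, 3.14, 3.14, 3.14].

### API

Orientations are given as a rotation vector (axis times angle).
In Python, from cell import r gives the robot as it stands.
- The arm moves only by the tool drive_tool, never from a script. Its argument "commands" is a list that holds one entry, the list of rows, each a list of 7 numbers: the shift along the tool's x, y, z in cm, then the turn, a rotation vector about the tool's x, y, z in degrees, then the closure in counts, from 0 (fully open) to 255 (shut). In form: [[[tx, ty, tz, rx, ry, rz, fingers], ...]]. A call has 1 to 12 rows; each row is the pose to reach, as a shift and turn from the pose commanded when the call began, along the tool's axes at that moment; what a row does not reach only later rows make up. A row lasts 1/8 s, in which the tool goes at most 62.5 mm and 10.7 degrees, less where a joint would pass 70% of its speed; a pose out of reach is approached as far as the arm can. A call with a gripper value outside its range is refused whole. The fingers move at their own pace and stop on an object; "newtons" is the grip in N (left out, the last holds). Time passes only in rows, so rows that repeat a pose let the fingers close. It gives the time, the measured TCP pose, the force, the opening and the grip force at its end, in the units of the state.
- r.state(): the state, without advancing time (a new reading comes with each control period).
- r.camera(name): name is "scene" or "side" or "wrist"; returns a dict with "image" (384x512x3 uint8, red, green, blue), "intrinsics" (3x3 intrinsics, pixels), "rvec" (rotation vector, rad) and "tvec" (3), from world to camera coordinates, as OpenCV has them; the wrist camera has in their place "hand_eye" (4x4, takes a point from camera to tool coordinates, whose origin is the TCP and whose axes are the flange's). Camera axes: x right, y down, z forward; pixel columns grow to the right and rows downward; lengths in m; the calibration is good to about 2 mm. A picture is of the moment at which its call begins: read the wrist's pose just before it. There is no depth.
- r.sign_off(): hands the job in; it is judged then, once.
Trained networks look in a picture, given as the dict that the camera call returned (one of the last four; its "shot" number tells which), for a name from the list of things; names that differ only in an ending like _2 or _b are one class to them, and where a whole thing is asked for, a point or a joint stands for the part that bears it (a point fixed in the world has none). Each returns a list of dicts, best first, with "conf" (0 to 1); they miss things now and then, are a little off and sometimes report something else, mostly with a low value. They report only what shows in the picture. A call takes as long as a camera call. They do not tell look-alikes from the thing itself.
- r.silhouettes(picture, query): "mask" (384x512 bool, what is visible of it) and "rect" ([left, top, width, height] in pixels, round what is visible of it).
The state is a dict: "t": time; "joints": joint angles; "dq": joint speeds; "tau": joint torques, N m; "position": TCP position; "tcp_rot": TCP orientation; "contact_force": force on the tool from outside, world axes, zero at the start; "moment": the same for the moment, N m; "finger_gap": opening from 0.0 (shut) to 1.0 (fully open); "gripper_force": force on a finger pad.
Only numpy, scipy, OpenCV 4.12 (cv2) and the standard library are available. Lean on these libraries where they do the work, as an engineer would, in place of code of your own. Each camera call takes 0.05 s, during which the arm holds its last target. There are 200 camera calls.

## Working session

There is one attempt and no reset: what is moved stays moved. The work goes in short steps, Python scripts to look and compute and a tool call to move; the robot and the scene stay as the last step left them, time stands still between calls to the robot, and variables do not carry over. Pictures are saved under pics/ and viewed, at most 14 in all, crops included, and the job is handed in when it is done.

Besides the shell and the picture viewer there is one more tool, called after "Request:" as name(argument=value, ...) on one line, values as JSON. drive_tool: Moves the arm, as the interface text tells. Its arguments: {"type":"object","properties":{"commands":{"type":"array","items":{"type":"array","items":{"type":"array","items":{"type":"number"}}}},"newtons":{"type":"number"}},"required":["commands"]}

```bash
mkdir -p pics; ls; cat > h.py <<'E'
from cell import r
import numpy as np, cv2
def save(n,im): cv2.imwrite(f'pics/{n}.png',cv2.cvtColor(im,cv2.COLOR_RGB2BGR))
def ray(p,uv,st=None):
    K=np.array(p['intrinsics'],float)
    d=np.linalg.inv(K)@np.array([uv[0],uv[1],1.])
    if 'hand_eye' in p:
        H=np.array(p['hand_eye']);R=cv2.Rodrigues(np.array(st['tcp_rot'],float))[0]
        return np.array(st['position'])+R@H[:3,3], R@H[:3,:3]@d
    R=cv2.Rodrigues(np.array(p['rvec'],float))[0]
    return -R.T@np.array(p['tvec']).ravel(), R.T@d
def atz(p,uv,z,st=None):
    o,d=ray(p,uv,st); return o+d*(z-o[2])/d[2]
E
python3 - <<'E'
from h import *
print({k:np.round(v,3).tolist() for k,v in r.state().items()}, r.hold_point_z)
for c in ['scene','side']:
    p=r.camera(c); save(c,p['image']); print(c,ray(p,(256,192)))
    for q in ['green_jar','white_jar','black_jar','green_stand','white_stand','black_stand']:
        zt={'green_jar':.045,'white_jar':.045,'black_jar':.041}.get(q,.011)
        for m in r.silhouettes(p,q)[:4]:
            x,y,w,h=m['rect']; ys,xs=np.where(m['mask'])
            print(q,round(m['conf'],2),m['rect'],atz(p,(xs.mean(),ys.mean()),zt/2)[:2].round(3))
E
```

```text
pics
{'t': 0.0, 'joints': [-1.05, 0.502, -0.427, 1.551, 0.221, 1.138, -0.21], 'dq': [-0.001, -0.002, -0.0, -0.0, -0.0, 0.001, -0.001], 'tau': [-0.001, -56.659, -5.816, -27.912, -0.069, 0.031, 0.0], 'position': [0.166, 0.628, 0.226], 'tcp_rot': [-0.404, -3.115, 0.003], 'contact_force': [-1.067, 0.683, 0.693], 'moment': [-0.009, 0.005, 0.012], 'gripper_force': 0.0, 'finger_gap': 1.002} 0.0188
scene (array([-0.27548956,  1.2528366 ,  0.96668276]), array([ 0.52798592, -0.61544324, -0.58521049]))
black_jar 0.68 [204.1, 236.5, 10.7, 19.3] [0.481 0.598]
black_jar 0.68 [226.7, 161.5, 5.2, 12.4] [0.8   0.196]
black_jar 0.65 [185.9, 267.9, 16.3, 18.4] [0.42  0.726]
green_stand 0.46 [337.5, 161.5, 22.0, 9.6] [ 0.429 -0.201]
white_stand 0.69 [305.8, 175.7, 23.2, 16.1] [0.448 0.02 ]
black_stand 0.47 [319.1, 168.1, 17.7, 7.3] [ 0.461 -0.089]
side (array([ 0.4264153 , -0.73499108,  0.62461247]), array([ 0.15401041,  0.84448228, -0.51310494]))
white_jar 0.59 [221.0, 187.9, 13.3, 14.2] [0.513 0.259]
black_jar 0.66 [219.7, 172.8, 13.0, 13.8] [0.513 0.361]
black_jar 0.49 [314.9, 192.7, 11.3, 14.9] [0.796 0.194]
black_jar 0.41 [206.8, 141.3, 9.9, 16.7] [0.48  0.599]
```

```bash
python3 - <<'E'
from h import *
a=cv2.imread('pics/scene.png')[130:310,160:400]; b=cv2.imread('pics/side.png')[100:340,130:370]
cv2.imwrite('pics/sc.png',cv2.resize(a,None,fx=3.3,fy=3.3,interpolation=cv2.INTER_CUBIC))
cv2.imwrite('pics/sd.png',cv2.resize(b,None,fx=2.5,fy=2.5,interpolation=cv2.INTER_CUBIC))
E
```

```text
(no output)
```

View pics/sc.png

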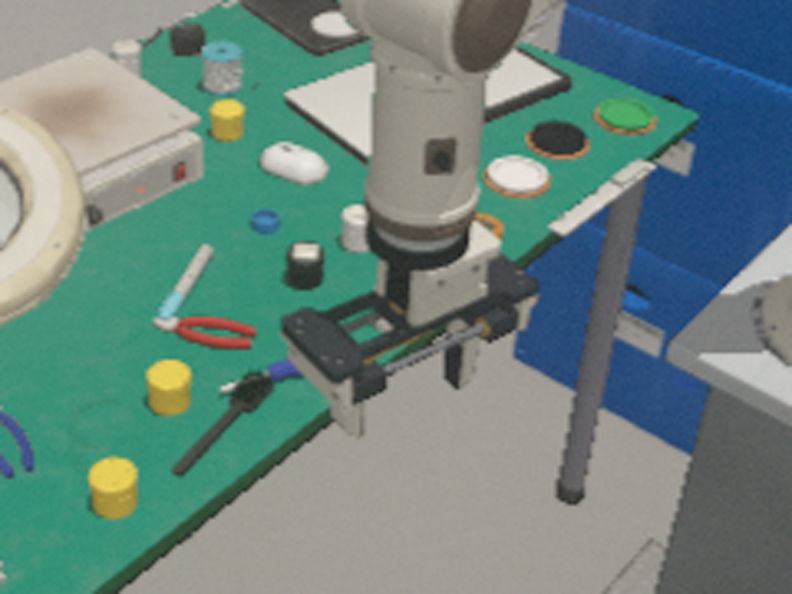

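View pics/sd.png

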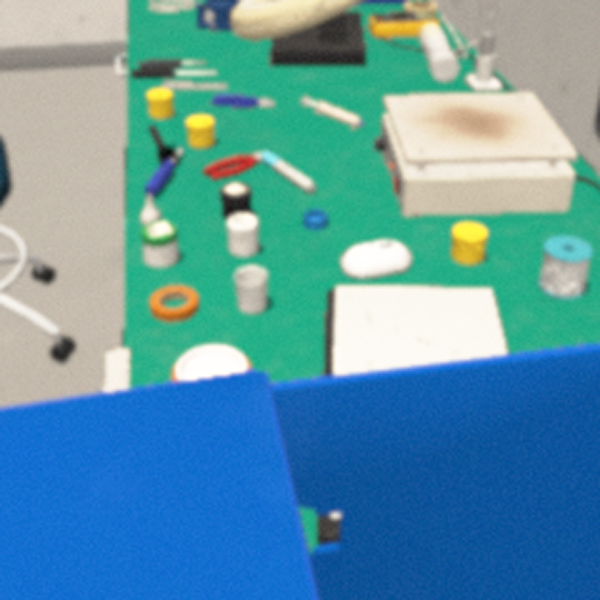

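The side view shows green jar at crop (160,245), black jar (236,200), white jar (243,233), nozzle (150,210), open cup (251,290), roll (175,302) and cap (316,220). The scene view shows the stands: white (517,175), black (558,138), green (626,114). Yellow jars are decoys.

```bash
cat >> h.py <<'E'
def go(xyz,yaw):
    """shift (cm) and turn (deg, tool frame) to a down pose whose tool y makes angle yaw (deg, mod 180) with world x"""
    s=r.state();R=cv2.Rodrigues(np.array(s['tcp_rot'],float))[0]
    best=None
    for a in (yaw,yaw+180):
        a=np.radians(a);y=np.array([np.cos(a),np.sin(a),0]);z=np.array([0,0,-1.]);x=np.cross(y,z)
        rv=cv2.Rodrigues(R.T@np.c_[x,y,z])[0].ravel()
        if best is None or np.linalg.norm(rv)<np.linalg.norm(best): best=rv
    print('pos',np.round(s['position'],4),'tooly',np.degrees(np.arctan2(R[1,1],R[0,1])).round(1),'q',np.round(s['joints'],2))
    print('shift',(R.T@(np.array(xyz)-s['position'])*100).round(2),'turn',np.degrees(best).round(1))
E
python3 - <<'E'
from h import *
p=r.camera('side')
for n,u,v,z in [('green',160,247,.025),('black',236,200,.02),('white',243,235,.022),('cup',251,290,.022),('noz',150,212,.02),('roll',175,302,.006),('cap',316,219,.008)]:
    print(n,atz(p,(130+u/2.5,100+v/2.5),z).round(3))
p=r.camera('scene')
for n,u,v in [('ws',517,175),('bs',558,138),('gs',626,114)]: print(n,atz(p,(160+u/3.3,130+v/3.3),.011).round(3))
p=r.camera('wrist');print(np.round(p['hand_eye'],3),p['intrinsics'])
go([.44,.30,.30],90);go([.44,.30,.30],60)
E
```

```text
green [0.405 0.243 0.025]
black [0.513 0.359 0.02 ]
white [0.513 0.26  0.022]
cup [0.508 0.133 0.022]
noz [0.394 0.345 0.02 ]
roll [0.419 0.147 0.006]
cap [0.618 0.309 0.008]
ws [0.444 0.024 0.011]
bs [ 0.454 -0.086  0.011]
gs [ 0.42  -0.202  0.011]
[[ 0.001 -0.958 -0.285  0.077]
 [ 1.     0.001  0.     0.   ]
 [-0.    -0.285  0.958 -0.158]
 [ 0.     0.     0.     1.   ]] [[320.71546679   0.         259.4864658 ]
 [  0.         320.71546679 193.00229353]
 [  0.           0.           1.        ]]
pos [0.1657 0.6285 0.2268] tooly 75.2 q [-1.05  0.5  -0.43  1.55  0.22  1.14 -0.21]
shift [-34.9  -24.78  -7.33] turn [  0.    0.  -14.8]
pos [0.1657 0.6285 0.2268] tooly 75.2 q [-1.05  0.5  -0.43  1.55  0.22  1.14 -0.21]
shift [-34.9  -24.78  -7.33] turn [ 0.  -0.  15.2]
```

Request:
drive_tool(commands=[[[0,0,-7.3,0,0,0,0],[-5,-3.5,-7.3,0,0,-2,0],[-10,-7,-7.3,0,0,-4,0],[-15,-10.5,-7.3,0,0,-6,0],[-20,-14,-7.3,0,0,-8,0],[-25,-17.5,-7.3,0,0,-10,0],[-30,-21,-7.3,0,0,-12,0],[-34.9,-24.8,-7.3,0,0,-14.8,0],[-34.9,-24.8,-7.3,0,0,-14.8,0],[-34.9,-24.8,-7.3,0,0,-14.8,0],[-34.9,-24.8,-7.3,0,0,-14.8,0],[-34.9,-24.8,-7.3,0,0,-14.8,0]]])

```text
t: 2.35
position: [0.439, 0.3011, 0.2998]
tcp_rot: [0.005, -3.141, -0.001]
contact_force: [0.2, -0.6, 0.5]
finger_gap: 1.001
gripper_force: 0.0
```

```bash
python3 - <<'E'
from h import *
s=r.state();p=r.camera('wrist');save('w1',p['image'])
for q in ['green_jar','white_jar','black_jar','white_cup','nozzle','tape_roll','blue_cap','white_stand']:
    for m in r.silhouettes(p,q)[:4]:
        ys,xs=np.where(m['mask']); print(q,round(m['conf'],2),np.round(m['rect']),atz(p,(xs.mean(),ys.mean()),.03 if 'jar' in q else .011,s)[:2].round(3))
go([.44,.30,.30],90)
E
```

```text
green_jar 0.89 [206. 114.  38.  40.] [0.406 0.255]
white_jar 0.71 [212. 190.  33.  37.] [0.512 0.26 ]
black_jar 0.72 [283. 190.  29.  37.] [0.511 0.353]
black_jar 0.67 [447. 168.  49.  38.] [0.478 0.593]
black_jar 0.43 [125. 118.  41.  43.] [0.415 0.152]
white_cup 0.98 [124. 190.  33.  34.] [0.516 0.126]
nozzle 0.61 [289. 116.  22.  15.] [0.396 0.352]
nozzle 0.17 [126. 120.  39.  39.] [0.417 0.145]
tape_roll 0.65 [127. 118.  39.  42.] [0.417 0.146]
blue_cap 0.62 [253. 252.  22.  21.] [0.61  0.311]
white_stand 0.55 [ 31. 130.  61.  62.] [0.45 0.02]
pos [0.4399 0.2998 0.2997] tooly 90.0 q [-0.39  0.21 -0.3   1.76  0.07  1.18  0.86]
shift [-0.01  0.02 -0.03] turn [-0. -0.  0.]
```

View pics/w1.png

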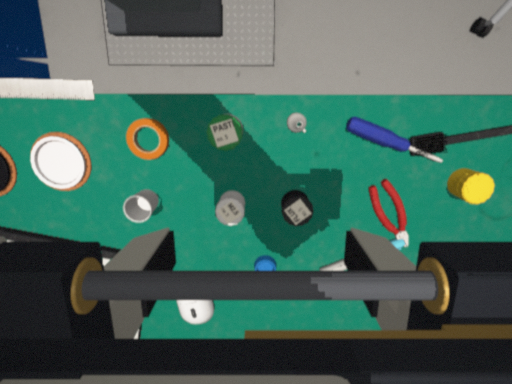

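Top-down: green jar (224,132), white jar (231,207, closed, label "NO.2"), black jar (297,208). The open white cup is at (140,205), roll (147,138), nozzle (297,122), yellow decoy (470,186). Next, refine from the lid circles and confirm in a crop.

```bash
python3 - <<'E'
from h import *
s=r.state();p=r.camera('wrist')
cv2.imwrite('pics/w1c.png',cv2.resize(cv2.cvtColor(p['image'],6 and cv2.COLOR_RGB2BGR)[90:245,0:330],None,fx=2.4,fy=2.4,interpolation=cv2.INTER_CUBIC))
go([.405,.25,.15],90)
E
```

```text
pos [0.4399 0.2998 0.2997] tooly 90.0 q [-0.39  0.21 -0.3   1.76  0.07  1.18  0.86]
shift [ 3.49 -4.97 14.97] turn [ 0. -0.  0.]
```

View pics/w1c.png

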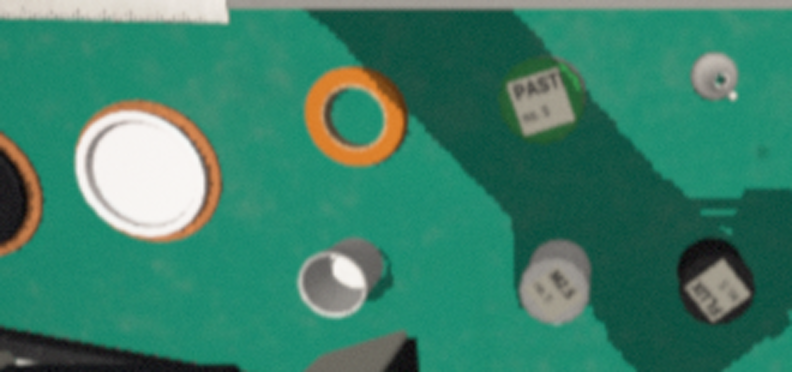

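The crop confirms: green-lidded "PAST" (541,98), closed white lid (555,290), black lid (715,286). The cup (335,283) is open, so it isn't meant.

```bash
python3 - <<'E'
from h import *
s=r.state();p=r.camera('wrist')
for n,u,v,z in [('g',541,98,.045),('w',555,290,.045),('b',715,286,.041),('ws',142,175,.011),('cup',331,284,.044),('noz',716,77,.02),('roll',356,116,.008)]:
    print(n,atz(p,(u/2.4,90+v/2.4),z,s).round(4))
E
```

```text
g [0.4036 0.2567 0.045 ]
w [0.5115 0.2615 0.045 ]
b [0.5103 0.353  0.041 ]
ws [0.452  0.0165 0.011 ]
cup [0.5083 0.1339 0.044 ]
noz [0.3944 0.3519 0.02  ]
roll [0.4177 0.145  0.008 ]
```

Request:
drive_tool(commands=[[[1.7,-2.5,5,0,0,0,0],[3.5,-5,10,0,0,0,0],[3.5,-5,15,0,0,0,0],[3.5,-5,15,0,0,0,0],[3.5,-5,15,0,0,0,0],[3.5,-5,15,0,0,0,0]]])

```text
t: 3.65
position: [0.4067, 0.2511, 0.1519]
tcp_rot: [-0.001, 3.138, 0.003]
contact_force: [-0.3, -0.3, -0.7]
finger_gap: 0.996
gripper_force: 0.0
```

```bash
python3 - <<'E'
from h import *
s=r.state();p=r.camera('wrist');save('w2',p['image'])
for m in r.silhouettes(p,'green_jar')[:2]:
    ys,xs=np.where(m['mask']); print(m['conf'],m['rect'],atz(p,(xs.mean(),ys.mean()),.04,s))
R=cv2.Rodrigues(np.array(s['tcp_rot'],float))[0]
print(s['position'])
E
```

```text
0.66 [241.6, 153.8, 49.1, 61.3] [0.40327613 0.2559649  0.04      ]
[0.4066756  0.25111008 0.15191227]
```

View pics/w2.png

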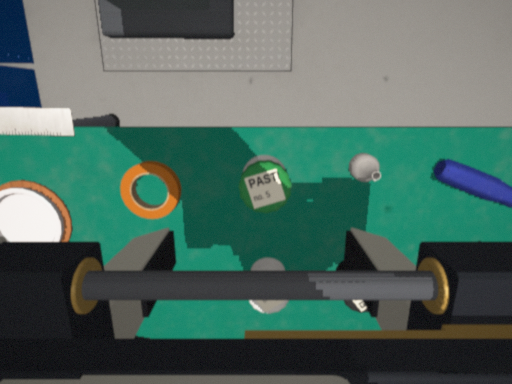

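Request:
drive_tool(commands=[[[0.2,0.5,4,0,0,0,70],[0.2,0.5,7,0,0,0,70],[0.2,0.5,10,0,0,0,70],[0.2,0.5,12,0,0,0,70],[0.2,0.5,13.2,0,0,0,70],[0.2,0.5,13.2,0,0,0,70],[0.2,0.5,13.2,0,0,0,255],[0.2,0.5,13.2,0,0,0,255],[0.2,0.5,13.2,0,0,0,255],[0.2,0.5,13.2,0,0,0,255],[0.2,0.5,13.2,0,0,0,255],[0.2,0.5,13.2,0,0,0,255]]], newtons=15)

```text
t: 5.25
position: [0.4036, 0.2552, 0.0184]
tcp_rot: [-0.001, 3.14, 0.001]
contact_force: [-0.2, 0.3, 6.9]
finger_gap: 0.494
gripper_force: 15.0
```

```bash
python3 - <<'E'
from h import *
go([.42,-.20,.16],90)
E
```

```text
pos [0.4036 0.2552 0.0184] tooly 90.0 q [-0.43  0.51 -0.22  2.12  0.21  0.54  0.76]
shift [ -1.64 -45.51 -14.19] turn [0.  0.1 0. ]
```

Request:
drive_tool(commands=[[[0,0,-3,0,0,0,255],[0,0,-7,0,0,0,255],[0,0,-11,0,0,0,255],[-0.3,-4,-14,0,0,0,255],[-0.6,-9,-14,0,0,0,255],[-0.9,-14,-14,0,0,0,255],[-1.2,-19,-14,0,0,0,255],[-1.6,-24,-14,0,0,0,255],[-1.6,-29,-14,0,0,0,255],[-1.6,-34,-14,0,0,0,255],[-1.6,-34,-14,0,0,0,255],[-1.6,-34,-14,0,0,0,255]]])

```text
t: 6.75
position: [0.4187, -0.0848, 0.1575]
tcp_rot: [0.0, -3.141, -0.001]
contact_force: [-0.4, -0.4, -0.4]
finger_gap: 0.501
gripper_force: 15.0
```

```bash
python3 - <<'E'
from h import *
s=r.state();p=r.camera('wrist');save('w3',p['image'])
print(s['position'],s['finger_gap'],np.round(s['joints'],2))
for q in ['green_stand','white_stand','black_stand']:
  for m in r.silhouettes(p,q)[:3]:
    ys,xs=np.where(m['mask']); print(q,round(m['conf'],2),np.round(m['rect']),atz(p,(xs.mean(),ys.mean()),.008,s).round(4))
E
```

```text
[ 0.41871922 -0.08482438  0.15749096] 0.5009968028279393 [ 0.19  0.17 -0.06  2.16  0.01  0.81  1.7 ]
green_stand 0.66 [ 90. 145.  86.  84.] [ 0.4244 -0.2083  0.008 ]
white_stand 0.3 [450. 246.  57.  26.] [0.5069 0.1471 0.008 ]
black_stand 0.88 [209. 178.  83.  63.] [ 0.4403 -0.1026  0.008 ]
```

View pics/w3.png

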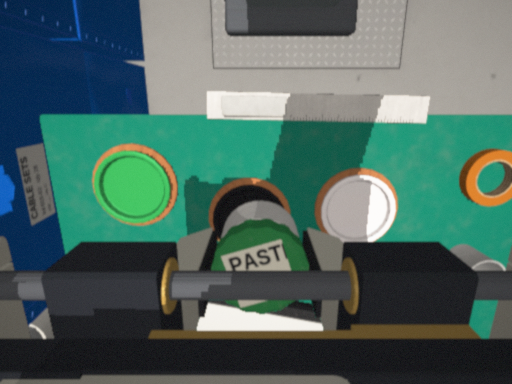

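Holding the green jar at centre. Green stand at (134,186), black stand behind the jar with its plate spanning columns 209–291, white stand at (358,207).

```bash
python3 - <<'E'
from h import *
s=r.state();p=r.camera('wrist')
hsv=cv2.cvtColor(p['image'],cv2.COLOR_RGB2HSV)
m=((hsv[...,0]>50)&(hsv[...,0]<68)&(hsv[...,1]>150)&(hsv[...,2]>110)).astype('u1')
m[:,200:]=0
c=max(cv2.findContours(m,0,2)[0],key=cv2.contourArea);e=cv2.fitEllipse(c);print(e,atz(p,e[0],.011,s))
for uv in [(358,207)]: print(atz(p,uv,.011,s))
print(atz(p,(250,219),.003,s))
go([.4244,-.2083,.06],90)
E
```

```text
((130.6972198486328, 185.79586791992188), (65.58135223388672, 75.7940673828125), 116.85480499267578) [ 0.4260649  -0.21054779  0.011     ]
[0.44734554 0.01555645 0.011     ]
[ 0.46374232 -0.09334836  0.003     ]
pos [ 0.4192 -0.0841  0.1577] tooly 90.2 q [ 0.19  0.17 -0.06  2.16  0.01  0.81  1.7 ]
shift [ -0.49 -12.43   9.76] turn [ 0.  -0.   0.2]
```

Request:
drive_tool(commands=[[[-0.3,-4,0,0,0,0,255],[-0.6,-8,0,0,0,0,255],[-0.6,-12.4,3,0,0,0,255],[-0.6,-12.4,5,0,0,0,255],[-0.6,-12.4,5,0,0,0,255],[-0.6,-12.4,5,0,0,0,255]]])

```text
t: 7.75
position: [0.4259, -0.2084, 0.1082]
tcp_rot: [-0.004, 3.141, 0.0]
contact_force: [1.4, 0.0, -1.2]
finger_gap: 0.496
gripper_force: 15.0
```

```bash
cat >> h.py <<'E'
def proj(p,s,X):
    H=np.array(p['hand_eye']);R=cv2.Rodrigues(np.array(s['tcp_rot'],float))[0]
    T=np.eye(4);T[:3,:3]=R;T[:3,3]=s['position'];T=np.linalg.inv(T@H)
    return cv2.projectPoints(np.asarray(X,float),cv2.Rodrigues(T[:3,:3])[0],T[:3,3],np.array(p['intrinsics'],float),None)[0].reshape(-1,2)
def ring(p,s,im,c,rad,z,col):
    a=np.linspace(0,2*np.pi,73);X=np.c_[c[0]+rad*np.cos(a),c[1]+rad*np.sin(a),0*a+z]
    cv2.polylines(im,[np.round(proj(p,s,X)*16*1).astype(int)],True,col,1,cv2.LINE_AA,4)
E
python3 - <<'E'
from h import *
s=r.state();p=r.camera('wrist');im=p['image'].copy()
c=(.4245,-.2085)
ring(p,s,im,c,.043,.003,(255,0,0)); ring(p,s,im,c,.038,.011,(255,0,255));ring(p,s,im,c,.031,.011,(0,0,255))
im=im[100:330,130:400]
save('w4',cv2.resize(im,None,fx=2.5,fy=2.5,interpolation=cv2.INTER_CUBIC));go([.4245,-.2085,.024],90)
E
```

```text
pos [ 0.4261 -0.2085  0.1085] tooly 90.1 q [ 0.37  0.33  0.03  2.09 -0.01  0.72  1.99]
shift [0.17 0.   8.45] turn [-0.   0.1  0.1]
```

View pics/w4.png

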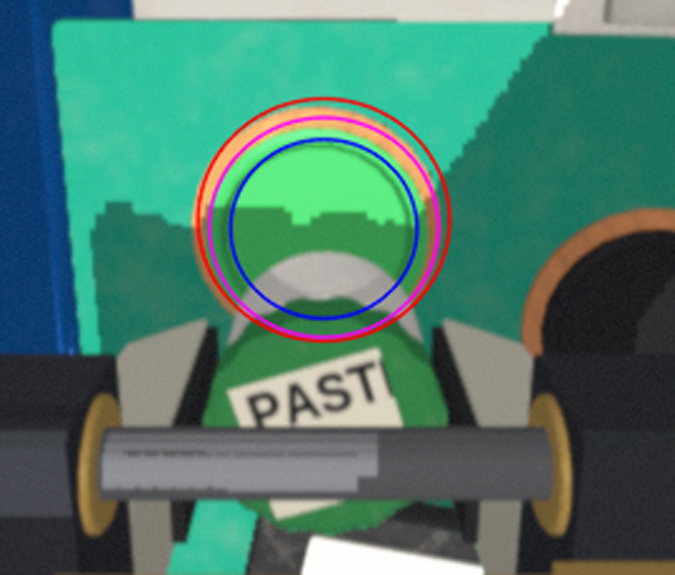

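Request:
drive_tool(commands=[[[-0.15,-0.3,3,0,0,0,255],[-0.15,-0.3,6,0,0,0,255],[-0.15,-0.3,7.5,0,0,0,255],[-0.15,-0.3,8.2,0,0,0,255],[-0.15,-0.3,8.5,0,0,0,255],[-0.15,-0.3,8.5,0,0,0,255],[-0.15,-0.3,8.5,0,0,0,255],[-0.15,-0.3,8.5,0,0,0,255]]])

```text
t: 8.8
position: [0.4275, -0.2126, 0.0234]
tcp_rot: [-0.001, 3.14, -0.001]
contact_force: [-0.7, -0.3, 3.7]
finger_gap: 0.496
gripper_force: 15.0
```

Request:
drive_tool(commands=[[[0,0,0,0,0,0,60],[0,0,0,0,0,0,60],[0,0,0,0,0,0,60],[0,0,-3,0,0,0,60],[0,0,-7,0,0,0,60],[0,0,-11,0,0,0,60],[0,3,-13,0,0,0,60],[0,7,-13,0,0,0,60],[0,7,-13,0,0,0,60],[0,7,-13,0,0,0,60]]])

```text
t: 10.05
position: [0.4265, -0.1426, 0.1526]
tcp_rot: [0.001, -3.141, 0.001]
contact_force: [0.5, -0.8, 0.1]
finger_gap: 0.766
gripper_force: 0.0
```

```bash
python3 - <<'E'
from h import *
s=r.state();p=r.camera('wrist');im=p['image'].copy()
ring(p,s,im,(.4275,-.2115),.031,.011,(0,0,255)); ring(p,s,im,(.4275,-.2115),.023,.050,(255,0,0))
for c in [(.460,-.096),(.449,.015)]: ring(p,s,im,c,.043,.003,(255,0,0)); ring(p,s,im,c,.031,.011,(0,0,255))
save('w5',cv2.resize(im[100:250],None,fx=1.5,fy=1.5,interpolation=cv2.INTER_CUBIC))
go([.5115,.2615,.15],90)
E
```

```text
pos [ 0.4265 -0.143   0.1526] tooly 90.0 q [ 0.27  0.22 -0.    2.12  0.    0.81  1.83]
shift [-8.49 40.46  0.24] turn [-0. -0. -0.]
```

View pics/w5.png

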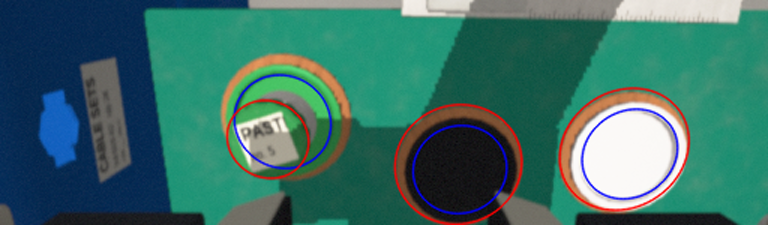

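Request:
drive_tool(commands=[[[-1,5,0,0,0,0,60],[-2,10,0,0,0,0,60],[-3,15,0,0,0,0,60],[-4,20,0,0,0,0,60],[-5,25,0,0,0,0,60],[-6,30,0,0,0,0,60],[-7,35,0,0,0,0,60],[-8.5,40.5,2,0,0,0,60],[-8.5,40.5,2,0,0,0,60],[-8.5,40.5,2,0,0,0,60],[-8.5,40.5,2,0,0,0,60]]])

```text
t: 11.48
position: [0.5121, 0.2605, 0.1328]
tcp_rot: [0.004, 3.141, -0.002]
contact_force: [-0.3, -0.4, -0.7]
finger_gap: 0.766
gripper_force: 0.0
```

```bash
python3 - <<'E'
from h import *
s=r.state();p=r.camera('wrist');im=p['image'].copy()
ring(p,s,im,(.5115,.2615),.020,.045,(255,0,0)); ring(p,s,im,(.5103,.353),.022,.041,(0,0,255))
save('w6',cv2.resize(im[120:330,150:430],None,fx=2.4,fy=2.4,interpolation=cv2.INTER_CUBIC))
go([.5115,.2615,.018],90)
E
```

```text
pos [0.5121 0.2607 0.133 ] tooly 89.9 q [-0.36  0.45 -0.2   1.83  0.12  0.87  0.95]
shift [ 0.07  0.09 11.5 ] turn [-0.   0.  -0.1]
```

View pics/w6.png

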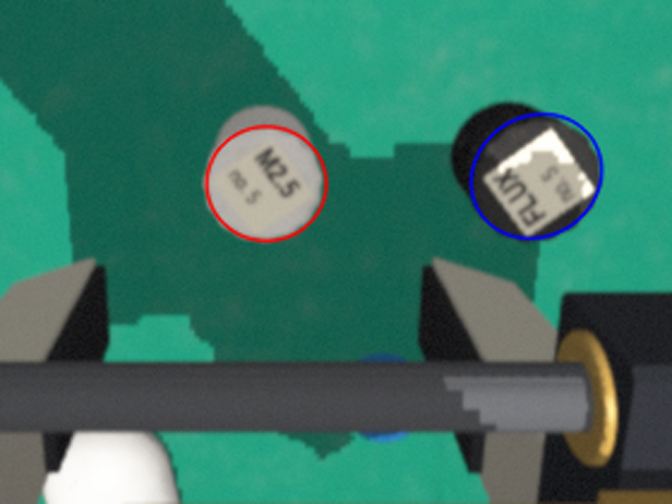

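White lid ring fits at (266,183); black lid ring is about 2 px (under 1 mm) right of the lid at (535,175). Descending onto white.

Request:
drive_tool(commands=[[[0.1,0.1,4,0,0,0,60],[0.1,0.1,8,0,0,0,60],[0.1,0.1,10.5,0,0,0,60],[0.1,0.1,11.5,0,0,0,60],[0.1,0.1,11.5,0,0,0,60],[0.1,0.1,11.5,0,0,0,255],[0.1,0.1,11.5,0,0,0,255],[0.1,0.1,11.5,0,0,0,255],[0.1,0.1,11.5,0,0,0,255],[0.1,0.1,11.5,0,0,0,255]]], newtons=15)

```text
t: 12.78
position: [0.5108, 0.2638, 0.0182]
tcp_rot: [-0.001, 3.141, 0.0]
contact_force: [0.2, -1.1, 5.9]
finger_gap: 0.429
gripper_force: 15.0
```

```bash
python3 - <<'E'
from h import *
go([.449,.015,.12],90)
E
```

```text
pos [0.5108 0.2638 0.0182] tooly 90.0 q [-0.39  0.62 -0.17  1.88  0.17  0.65  0.91]
shift [  6.18 -24.88 -10.19] turn [0. 0. 0.]
```

Request:
drive_tool(commands=[[[0,0,-3,0,0,0,255],[0,0,-7,0,0,0,255],[0,0,-11,0,0,0,255],[1,-4,-11,0,0,0,255],[2,-9,-11,0,0,0,255],[3,-14,-11,0,0,0,255],[4.5,-19,-11,0,0,0,255],[6.2,-24.8,-10,0,0,0,255],[6.2,-24.8,-9,0,0,0,255],[6.2,-24.8,-9,0,0,0,255],[6.2,-24.8,-9,0,0,0,255]]])

```text
t: 14.15
position: [0.4492, 0.0174, 0.1079]
tcp_rot: [-0.005, 3.141, 0.001]
contact_force: [0.4, 0.3, -0.7]
finger_gap: 0.426
gripper_force: 15.0
```

```bash
python3 - <<'E'
from h import *
s=r.state();p=r.camera('wrist');im=p['image'].copy()
c=(.449,.015)
ring(p,s,im,c,.043,.003,(255,0,0)); ring(p,s,im,c,.031,.011,(0,0,255))
c=(.460,-.096)
ring(p,s,im,c,.043,.003,(255,0,0)); ring(p,s,im,c,.031,.011,(0,0,255))
save('w7',cv2.resize(im[100:330,110:410],None,fx=2.5,fy=2.5,interpolation=cv2.INTER_CUBIC));go([.449,.015,.0235],90)
E
```

```text
pos [0.4493 0.0174 0.108 ] tooly 90.2 q [ 0.03  0.29 -0.14  2.15  0.06  0.7   1.42]
shift [ 0.03 -0.25  8.45] turn [0.  0.  0.2]
```

View pics/w7.png

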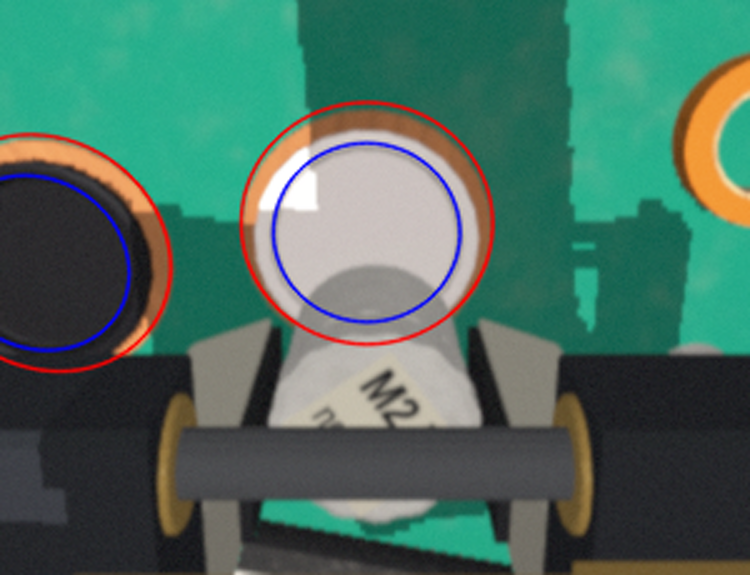

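White plate ring matches in y, and the plate sits about 2 mm further in x. The shift for that is (-0.1, -0.25, 8.45).

Request:
drive_tool(commands=[[[-0.1,-0.25,3,0,0,0,255],[-0.1,-0.25,6,0,0,0,255],[-0.1,-0.25,7.5,0,0,0,255],[-0.1,-0.25,8.1,0,0,0,255],[-0.1,-0.25,8.4,0,0,0,255],[-0.1,-0.25,8.4,0,0,0,255],[-0.1,-0.25,8.4,0,0,0,255],[-0.1,-0.25,8.4,0,0,0,255]]])

```text
t: 15.2
position: [0.45, 0.0132, 0.0242]
tcp_rot: [-0.001, 3.141, 0.0]
contact_force: [-0.5, 0.2, -0.5]
finger_gap: 0.431
gripper_force: 15.0
```

Request:
drive_tool(commands=[[[0,0.1,0.1,0,0,0,255],[0,0.1,0.1,0,0,0,255],[0,0.1,0.1,0,0,0,60],[0,0.1,0.1,0,0,0,60],[0,0.1,0.1,0,0,0,60],[0,0.1,-3,0,0,0,60],[0,0.1,-7,0,0,0,60],[0,0.1,-11,0,0,0,60],[0,0.1,-11,0,0,0,60],[0,0.1,-11,0,0,0,60]]])

```text
t: 16.45
position: [0.4492, 0.0142, 0.1333]
tcp_rot: [0.001, -3.141, 0.0]
contact_force: [0.2, -0.1, -0.2]
finger_gap: 0.767
gripper_force: 0.0
```

```bash
python3 - <<'E'
from h import *
go([.5103,.3525,.013],90)
E
```

```text
pos [0.4492 0.0142 0.1333] tooly 90.0 q [ 0.04  0.25 -0.15  2.13  0.05  0.77  1.43]
shift [-6.14 33.83 12.03] turn [-0. -0.  0.]
```

Request:
drive_tool(commands=[[[-1,5,0,0,0,0,60],[-2,10,0,0,0,0,60],[-3,15,0,0,0,0,60],[-4,20,0,0,0,0,60],[-5,25,0,0,0,0,60],[-6.1,30,0,0,0,0,60],[-6.1,33.8,0,0,0,0,60],[-6.1,33.8,0,0,0,0,60],[-6.1,33.8,0,0,0,0,60]]])

```text
t: 17.58
position: [0.5095, 0.3509, 0.1317]
tcp_rot: [0.001, -3.139, 0.004]
contact_force: [-0.4, 0.1, -0.3]
finger_gap: 0.767
gripper_force: 0.0
```

```bash
python3 - <<'E'
from h import *
s=r.state();p=r.camera('wrist');im=p['image'].copy()
ring(p,s,im,(.5103,.3525),.022,.041,(255,0,0))
save('w8',cv2.resize(im[120:330,150:430],None,fx=2.4,fy=2.4,interpolation=cv2.INTER_CUBIC))
go([.5103,.3525,.015],90)
E
```

```text
pos [0.51   0.3502 0.1321] tooly 90.0 q [-0.47  0.53 -0.24  1.71  0.15  0.92  0.8 ]
shift [-0.06  0.26 11.71] turn [-0.1 -0.1 -0. ]
```

View pics/w8.png

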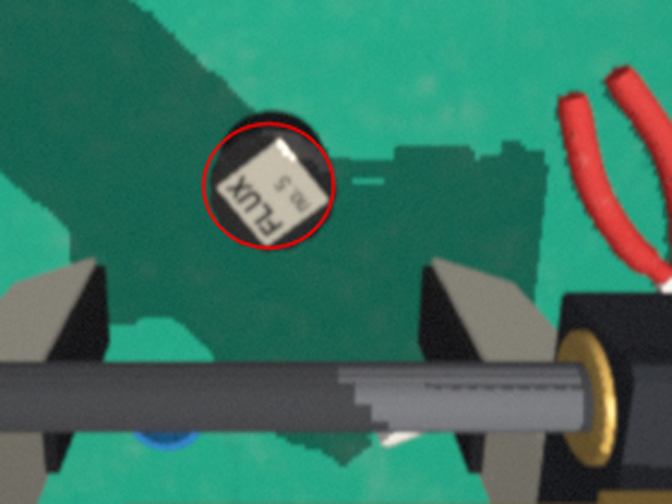

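Black jar ring fits at (270,185), and the lid is not the decoy yellow.

Request:
drive_tool(commands=[[[0,0.25,4,0,0,0,60],[0,0.25,8,0,0,0,60],[0,0.25,10.5,0,0,0,60],[0,0.25,11.7,0,0,0,60],[0,0.25,11.7,0,0,0,60],[0,0.25,11.7,0,0,0,255],[0,0.25,11.7,0,0,0,255],[0,0.25,11.7,0,0,0,255],[0,0.25,11.7,0,0,0,255],[0,0.25,11.7,0,0,0,255]]], newtons=15)

```text
t: 18.88
position: [0.5109, 0.3551, 0.0176]
tcp_rot: [-0.001, 3.141, 0.001]
contact_force: [-0.1, -1.2, 6.0]
finger_gap: 0.477
gripper_force: 15.0
```

```bash
python3 - <<'E'
from h import *
go([.4615,-.096,.11],90)
E
```

```text
pos [0.5109 0.3551 0.0176] tooly 90.0 q [-0.5   0.69 -0.21  1.76  0.2   0.72  0.76]
shift [  4.95 -45.1   -9.27] turn [0.  0.1 0. ]
```

Request:
drive_tool(commands=[[[0,0,-3,0,0,0,255],[0,0,-7,0,0,0,255],[0,0,-11,0,0,0,255],[0.5,-4,-13,0,0,0,255],[1,-9,-13,0,0,0,255],[1.5,-14,-13,0,0,0,255],[2,-19,-13,0,0,0,255],[2.5,-24,-13,0,0,0,255],[3,-29,-13,0,0,0,255],[4,-34,-13,0,0,0,255],[4.5,-39,-13,0,0,0,255],[5,-45,-12,0,0,0,255]]])

```text
t: 20.38
position: [0.4612, -0.0961, 0.1373]
tcp_rot: [-0.004, 3.139, 0.0]
contact_force: [1.3, -1.2, -0.9]
finger_gap: 0.477
gripper_force: 15.0
```

Request:
drive_tool(commands=[[[0,0,2,0,0,0,255],[0,0,3,0,0,0,255],[0,0,3,0,0,0,255],[0,0,3,0,0,0,255]]])

```text
t: 20.88
position: [0.4612, -0.0942, 0.1071]
tcp_rot: [-0.004, 3.141, 0.0]
contact_force: [-0.5, 0.0, -0.7]
finger_gap: 0.476
gripper_force: 15.0
```

```bash
python3 - <<'E'
from h import *
s=r.state();p=r.camera('wrist');im=p['image'].copy()
c=(.4615,-.096)
ring(p,s,im,c,.043,.003,(255,0,0)); ring(p,s,im,c,.031,.011,(0,0,255))
save('w9',cv2.resize(im[100:330,110:410],None,fx=2.5,fy=2.5,interpolation=cv2.INTER_CUBIC));go([.4615,-.096,.0226],90)
E
```

```text
pos [ 0.4613 -0.0944  0.1073] tooly 90.1 q [ 0.23  0.33 -0.1   2.1   0.05  0.72  1.67]
shift [-0.01 -0.16  8.47] turn [0.  0.1 0.1]
```

View pics/w9.png

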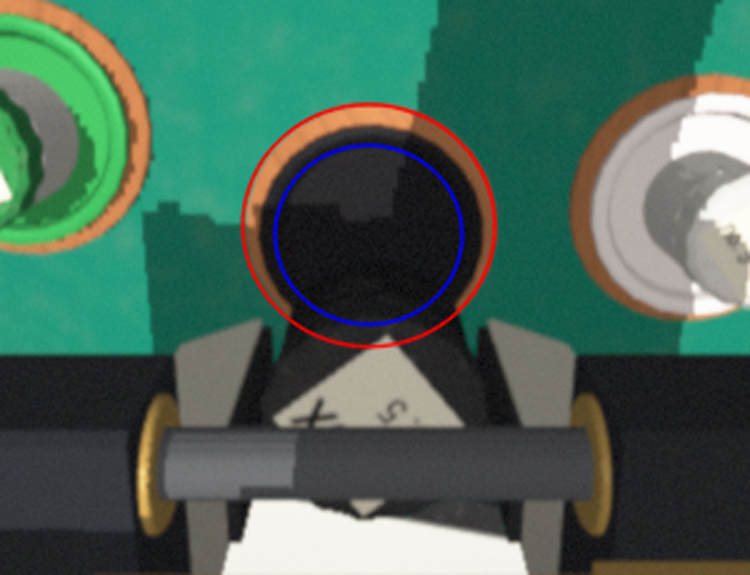

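Ring matches the black plate at (369,225), so I'm placing.

Request:
drive_tool(commands=[[[0,-0.15,3,0,0,0,255],[0,-0.15,6,0,0,0,255],[0,-0.15,7.5,0,0,0,255],[0,-0.15,8.2,0,0,0,255],[0,-0.15,8.5,0,0,0,255],[0,-0.15,8.5,0,0,0,255],[0,-0.15,8.5,0,0,0,255]]])

```text
t: 21.8
position: [0.4615, -0.0969, 0.0224]
tcp_rot: [-0.001, 3.14, -0.0]
contact_force: [0.4, 0.8, 1.7]
finger_gap: 0.475
gripper_force: 15.0
```

Request:
drive_tool(commands=[[[0,0,0,0,0,0,60],[0,0,0,0,0,0,60],[0,0,0,0,0,0,60],[0,0,-3,0,0,0,60],[0,0,-7,0,0,0,60],[0,0,-11,0,0,0,60],[0,0,-16,0,0,0,60],[0,0,-20,0,0,0,60],[0,0,-20,0,0,0,60],[0,0,-20,0,0,0,60],[0,0,-20,0,0,0,60]]])

```text
t: 23.18
position: [0.4595, -0.0965, 0.2203]
tcp_rot: [0.001, -3.139, -0.001]
contact_force: [0.2, 0.2, 0.3]
finger_gap: 0.764
gripper_force: 0.0
```

```bash
python3 - <<'E'
from h import *
s=r.state();p=r.camera('wrist');im=p['image'].copy()
for c,h,rr in [((.4275,-.2115),.05,.023),((.4505,.015),.05,.02),((.4615,-.096),.046,.022)]:
    ring(p,s,im,c,rr,h,(255,0,0)); ring(p,s,im,c,.043,.003,(0,0,255))
save('w10',cv2.resize(im[90:250,80:420],None,fx=2.3,fy=2.3,interpolation=cv2.INTER_CUBIC))
print(s['position'])
E
```

```text
[ 0.45953175 -0.09652673  0.22028003]
```

View pics/w10.png

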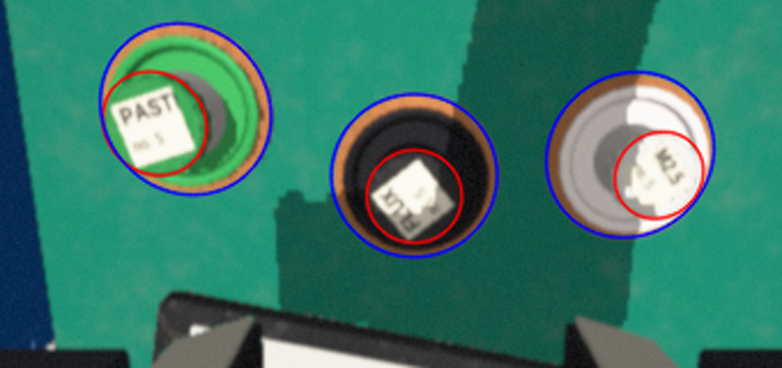

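All three lids and plates fall on the predicted rings: green (155,123), black (414,196) and white (659,175). The jars are upright and centred in their dishes, and the gripper is clear.

```bash
python3 -c "
from cell import r
print(r.sign_off())"
```

```text
the job is handed in; nothing more can be done
None
```

The green, white and black jars each stand upright and centred in the stand of their lid's colour, judging by the last wrist picture. The job is handed in at about 23 s of the 75 s allowed; the hand-in call gave no verdict, and I did not take a last picture of the cup, cap, roll and nozzle.

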